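Crate the jars of wood finish

TASK

Take the two straight jars out of the sloping rack and stand each upright in a cork-lined cell of the divided crate, one jar to a cell, resting on the cork. They are glass: set them down gently, don't drop them. Leave the narrow-necked bottle in the rack, the flat tins in their cells and everything else on the bench as they are.

Things in the scene. Friction and masses are not known exactly. Their poses are not given: they have to be found in the camera images.
- jar1: straight amber glass jar, paper band, aluminium lid of the same width: a plain cylinder 50 mm in diameter, 120 mm tall, 0.15 to 0.31 kg, loose. Origin: centre of its underside; z: its axis, towards the lid. It starts in one of the rack's slots, lid up, leaning 28 degrees from vertical to the rack's front (rack's -x); its upper 75 mm stand clear of the slot and can be gripped all round
- jar2: the other jar, same as jar1
- bottle: narrow-necked amber bottle with a thin black cap, leaning in the remaining slot of the rack like the jars; body 50 mm in diameter up to 70 mm, then narrowing to a neck 25 mm wide, 126 mm tall in all, loose; stays where it is. Origin: centre of its underside; z: its axis, towards the cap
- rack: sloping wooden rack, fixed, 262 mm wide (y), 96 mm high. Origin: on the bench, 30 mm before its middle; z up; front at -x. Three slots at y = -92, 0, +92 mm, axis up and forward along (-0.469, 0, 0.883), 62 mm square inside, walls 42 mm above their floor, 30 mm of wood between them. A jar rests on slot floor and front wall, its origin at x, z = (21, 39) mm, 6 mm from each side wall
- crate: divided plywood crate, fixed, 138 mm (x) by 204 mm (y) by 60 mm high, floor and walls 6 mm thick, 2 by 3 cells 60 mm square inside, centred at x = -33, +33 mm and y = -66, 0, +66 mm. Three cells hold flat tins, the other three only a cork disc. Origin: centre of its underside, on the bench; z up
- cork1: cork disc 54 mm in diameter and 3 mm thick, fixed to the floor of a free cell of the crate, in the middle of the cell. Origin: centre of its underside (its top is 3 mm higher); a jar properly placed has its origin 3 mm above this one
- cork2: cork disc 54 mm in diameter and 3 mm thick, fixed to the floor of a free cell of the crate, in the middle of the cell. Origin: centre of its underside (its top is 3 mm higher); a jar properly placed has its origin 3 mm above this one
- cork3: cork disc 54 mm in diameter and 3 mm thick, fixed to the floor of a free cell of the crate, in the middle of the cell. Origin: centre of its underside (its top is 3 mm higher); a jar properly placed has its origin 3 mm above this one
- tin1: flat steel tin 54 mm in diameter and 44 mm tall with a paper band, loose, standing in a cell of the crate, below its rim; stays there. Origin: centre of its underside
- tin2: flat steel tin 54 mm in diameter and 44 mm tall with a paper band, loose, standing in a cell of the crate, below its rim; stays there. Origin: centre of its underside
- tin3: flat steel tin 54 mm in diameter and 44 mm tall with a paper band, loose, standing in a cell of the crate, below its rim; stays there. Origin: centre of its underside
- plane: wooden hand plane 200 x 62 mm, cross handle 120 mm, about 80 mm high, on the bench beyond the work; stays. Origin: centre of its underside
- mallet: wooden mallet lying down, head 70 x 130 x 80 mm, handle 215 mm long to its own -x, on the bench beyond the work; stays. Origin: under the head
- square: carpenter's square lying flat, wooden stock 140 x 30 x 15 mm along its x, steel blade 250 mm along its +y, at the left; stays. Origin: on the bench, at the middle of the stock's outer edge
- screwdriver: yellow-handled screwdriver lying on the bench near the robot; stays
- offcut: board offcut 160 x 50 x 28 mm lying at the right; stays. Origin: centre of its underside
Not all that is in view belongs to the job. Leave any blue, green or red look-alike of the jar1 alone.

How it is judged:
By the outcome, as a careful person would: the job done as asked, in the order asked, and still so for the second after the job is handed in, with the robot touching nothing.
It also fails if it takes over 58 s, if anything falls off the work surface, if the arm or the gripper's body presses on something with over 40 N, if the wrist force passes 120 N, or if a joint passes its speed limit or range.

ROBOT

A 7-joint arm with a two-finger parallel gripper is mounted at the origin on the work surface. World frame = base frame: x ahead of the robot, y to its left, z up, the work surface at z = 0. Lengths are in m, angles in rad, forces in N, time in s.
With the tool pointing down it reaches from about 0.4 to 0.875 m from the base axis. Payload 19.3 kg.
Tool frame: the origin (TCP) lies at the very end of the fingers, on their centre line; the grasp point (between the pads) lies 19 mm behind it; z points along the fingers, y is the line along which they close (so a half turn about z gives the same grasp; the last joint's range is limited). The gripper opens to 85 mm and grips with 20 to 120 N. Pads are 22 mm wide; open, the fingers measure 114 mm over their backs; the gripper's body (76 mm by 85 mm) begins 54 mm behind the grasp point. The pads swing forward as they close: fully open they stand 13 mm farther back than shut.
Start: joints at [1.062, 0.521, -0.036, 1.599, 0.021, 1.021, -0.113], TCP at [0.266, -0.566, 0.231] pointing down, gripper open.
Joint ranges: [-2.91, 2.91], [-0.3, 2.13], [-1.5, 1.42], [0.17, 2.43], [-1.26, 4.41], [0.16, 1.93], [-2.52, 2.52]. Speed limits (rad/s): [1.89, 1.89, 2.39, 2.39, 3.01, 3.01, 3.01].

INTERFACE

Orientations are given as [roll, pitch, yaw] about the fixed x, y, z axes, in that order (R = Rz(yaw) Ry(pitch) Rx(roll)).
In Python, from workcell import bot gives the robot as it stands. The module is installed in compiled form; this text tells all that it offers.
- The arm moves only by the tool apply_moves, never from a script. Its arguments are lists of equal length, an entry for each row: "claw": the finger opening in m, from 0 to 0.0854; "xyz": the shift along the tool's x, y, z in m, a list of three; "twist": the turn, a rotation vector about the tool's x, y, z in rad, a list of three. A call has 1 to 20 rows; each row shifts and turns the commanded pose from where the row before left it, along the tool's axes as they then stand; what a row does not reach is not made up. A row lasts 1/10 s, in which the tool goes at most 50 mm and 8.59 degrees, less where a joint would pass 70% of its speed; a pose out of reach is approached as far as the arm can. A call with a gripper value outside its range is refused whole. The fingers move at their own pace and stop on an object; "force" is the grip in N (left out, the last holds). Time passes only in rows, so rows that do not move let the fingers close. It gives the time, the measured TCP pose, the force, the opening and the grip force at its end, in the units of the state.
- bot.observe(): the state, without advancing time (a new reading comes with each control period).
- bot.grab_frame(name): name is "scene" or "side" or "wrist"; returns a dict with "img" (384x512x3 uint8, red, green, blue), "vfov" (degrees; the focal length in pixels is half the picture's height over the tangent of half this angle, whatever the lens; pixels are square), "cx", "cy" (the principal point, pixels), "view" (4x4, takes a point from world to camera coordinates). Camera axes: x right, y up, looking along -z (the intrinsics and any distortion apply to the point x, -y, -z); pixel columns grow to the right and rows downward; lengths in m; the calibration is good to about 2 mm. The wrist camera is an equidistant fisheye: a pixel r from the principal point sees the ray r / f radians off the axis. A picture is of the moment at which its call begins. There is no depth.
- bot.job_done(): hands the job in; it is judged then, once.
Trained networks look in the newest picture that a camera, given by its name, has taken for a name from the list of things; names that differ only in an ending like _2 or _b are one class to them, and where a whole thing is asked for, a point or a joint stands for the part that bears it (a point fixed in the world has none). Each returns a list of dicts, best first, with "score" (0 to 1); they miss things now and then, are a little off and sometimes report something else, mostly with a low value. They report only what shows in the picture. A call takes as long as a camera call. They do not tell look-alikes from the thing itself.
- bot.find_in(camera, query): "position" ([x, y, z] in m, in world coordinates, good to about 4 mm: the middle of the surface that is visible of it).
The state is a dict: "clock": time; "qpos": joint angles; "qd": joint speeds; "joint_efforts": joint torques, N m; "position": TCP position; "tool_rot": TCP orientation; "force": force on the tool from outside, world axes, zero at the start; "moment": the same for the moment, N m; "grip_width": finger opening in m; "finger_force": force on a finger pad.
Only numpy, scipy, OpenCV 4.12 (cv2) and the standard library are available. Lean on these libraries where they do the work, as an engineer would, in place of code of your own. Each camera call takes 0.05 s, during which the arm holds its last target. There are 200 camera calls.

## Working session

There is one attempt and no reset: what is moved stays moved. The work goes in short steps, Python scripts to look and compute and a tool call to move; the robot and the scene stay as the last step left them, time stands still between calls to the robot, and variables do not carry over. Pictures are saved under pics/ and viewed, at most 10 in all, crops included, and the job is handed in when it is done.

Besides the shell and the picture viewer there is one more tool, called after ">>>" by a JSON object that holds its "api" and its "payload". apply_moves: Moves the arm, as the interface text tells. Its arguments: {"type":"object","properties":{"claw":{"type":"array"},"xyz":{"type":"array"},"twist":{"type":"array"},"force":{"type":"number"}},"required":["claw","xyz","twist"]}

```bash
mkdir -p pics; python3 - <<'E'
from workcell import bot
import cv2,numpy as np,json
o=bot.observe();print({k:np.round(v,3).tolist() for k,v in o.items()})
ims=[]
for c in("scene","side"):
    f=bot.grab_frame(c);cv2.imwrite(f"pics/{c}0.png",f["img"][:,:,::-1])
    print(c,f["vfov"],f["cx"],f["cy"],np.round(f["view"],4).tolist(),[k for k in f])
    for q in("jar1","bottle","rack","crate","cork1","tin1"):
        print(q,[(np.round(d["position"],3).tolist(),round(d["score"],2)) for d in bot.find_in(c,q)][:6])
E
```

```text
{'clock': 0.0, 'qpos': [1.062, 0.522, -0.036, 1.6, 0.021, 1.021, -0.113], 'qd': [-0.001, -0.001, 0.001, 0.001, 0.0, 0.0, 0.002], 'joint_efforts': [-0.001, -92.707, 1.98, -36.992, 0.018, 0.008, 0.0], 'position': [0.265, -0.566, 0.231], 'tool_rot': [-3.14, 0.0, 0.439], 'force': [-0.053, -0.456, 1.154], 'moment': [0.049, 0.018, -0.012], 'finger_force': 0.0, 'grip_width': 0.085}
scene 44.71145439810769 255.02886300019887 185.18834965509444 [[-0.5906, 0.8069, 0.0098, 0.3249], [-0.6295, -0.4683, 0.62, 0.2689], [0.5049, 0.36, 0.7845, -1.6862], [0.0, 0.0, 0.0, 1.0]] ['img', 'vfov', 'cx', 'cy', 'view']
jar1 [([0.596, -0.262, 0.118], 0.98), ([0.443, -0.301, 0.039], 0.91), ([0.593, -0.177, 0.125], 0.88), ([0.229, -0.288, 0.046], 0.75)]
bottle [([0.593, -0.084, 0.115], 0.71), ([0.594, -0.26, 0.116], 0.5)]
rack [([0.646, -0.157, 0.07], 0.93), ([0.608, 0.113, 0.004], 0.39)]
crate [([0.596, 0.178, 0.044], 0.97), ([0.798, 0.066, 0.045], 0.36)]
cork1 [([0.608, 0.117, 0.007], 0.66), ([0.544, 0.12, 0.008], 0.63), ([0.618, 0.185, 0.007], 0.57)]
tin1 [([0.567, 0.259, 0.051], 0.59), ([0.635, 0.254, 0.052], 0.57), ([0.563, 0.194, 0.048], 0.49)]
side 50.715341535134506 257.93789070425163 198.8222380807744 [[-0.9767, -0.2144, 0.0031, 0.4927], [0.1629, -0.7322, 0.6613, -0.1359], [-0.1396, 0.6464, 0.7501, -1.06], [0.0, 0.0, 0.0, 1.0]] ['img', 'vfov', 'cx', 'cy', 'view']
jar1 [([0.578, -0.172, 0.129], 0.89), ([0.655, -0.421, 0.04], 0.87), ([0.574, -0.261, 0.137], 0.83), ([0.433, -0.296, 0.039], 0.71), ([0.221, -0.282, 0.042], 0.56)]
bottle [([0.582, -0.082, 0.106], 0.77), ([0.624, 0.252, 0.048], 0.33)]
rack [([0.636, -0.124, 0.064], 0.95), ([0.42, 0.016, 0.024], 0.21)]
crate [([0.594, 0.186, 0.049], 0.83), ([0.44, 0.414, 0.014], 0.4)]
cork1 [([0.554, 0.117, 0.009], 0.57), ([0.627, 0.177, 0.008], 0.56), ([0.593, 0.186, 0.051], 0.37)]
tin1 [([0.557, 0.195, 0.053], 0.94), ([0.564, 0.26, 0.053], 0.75), ([0.623, 0.251, 0.049], 0.56)]
```

```bash
python3 -c "
import cv2
for c in('scene','side'):
    cv2.imwrite(f'pics/{c}0b.png',cv2.resize(cv2.imread(f'pics/{c}0.png'),(800,600),interpolation=cv2.INTER_CUBIC))"
```

```text
(no output)
```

View pics/scene0b.png

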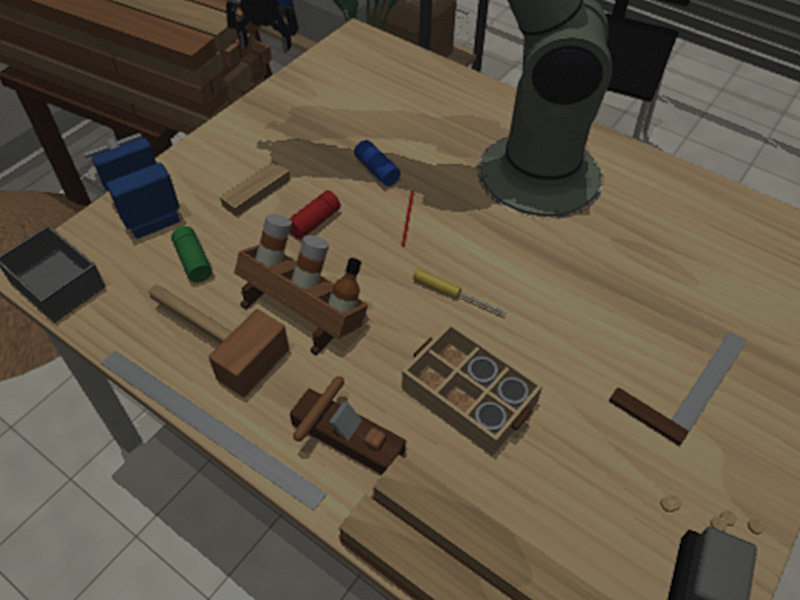

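View pics/side0b.png

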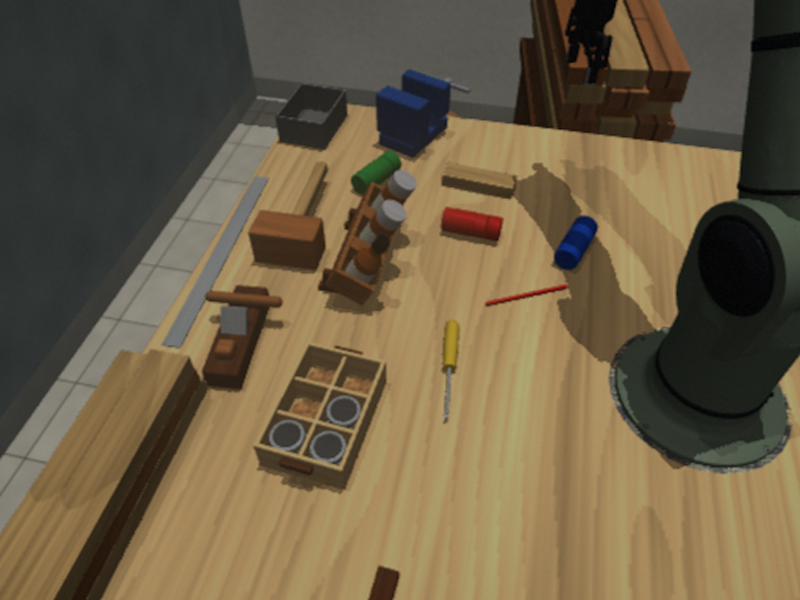

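The scene view (800x600) shows the jars' lids at about (277,225) and (314,247) and the bottle at (348,280) in the rack. The crate is centred at about (470,388), with bare cork at (455,352), (431,376) and (459,398). The side view agrees: lids at (402,185) and (390,217), and the crate at (322,412). The blue, green and red look-alikes lie on the bench.

Next I move above the rack for a wrist view.

>>> {"api": "apply_moves", "payload": {"claw": [0.085,0.085,0.085,0.085,0.085,0.085,0.085,0.085,0.085,0.085,0.085,0.085,0.085,0.085,0.085,0.085,0.085,0.085], "xyz": [[0.03,-0.017,-0.0143],[0.03,-0.017,-0.0143],[0.03,-0.017,-0.0143],[0.03,-0.017,-0.0143],[0.03,-0.017,-0.0143],[0.03,-0.017,-0.0143],[0.03,-0.017,-0.0143],[0.03,-0.017,-0.0143],[0.03,-0.017,-0.0143],[0.03,-0.017,-0.0143],[0.03,-0.017,-0.0143],[0.03,-0.017,-0.0143],[0.03,-0.017,-0.0143],[0.03,-0.017,-0.0143],[0,0,0],[0,0,0],[0,0,0],[0,0,0]], "twist": [[0,0,0],[0,0,0],[0,0,0],[0,0,0],[0,0,0],[0,0,0],[0,0,0],[0,0,0],[0,0,0],[0,0,0],[0,0,0],[0,0,0],[0,0,0],[0,0,0],[0,0,0.146],[0,0,0.146],[0,0,0.146],[0,0,0]]}}

```text
clock: 2.5
position: [0.5446, -0.1718, 0.4315]
tool_rot: [3.141, 0.0, -0.002]
force: [-0.1, -0.1, -0.0]
grip_width: 0.0851
finger_force: 0.0
```

```bash
python3 - <<'E'
from workcell import bot
import cv2,numpy as np,pickle
o=bot.observe();print({k:np.round(o[k],3).tolist() for k in("clock","qpos","position","tool_rot")})
fs={c:bot.grab_frame(c) for c in("scene","side","wrist")}
pickle.dump(fs,open("f1.pkl","wb"))
f=fs["wrist"];print(f["vfov"],f["cx"],f["cy"],np.round(f["view"],3).tolist())
cv2.imwrite("pics/w1.png",cv2.resize(f["img"][:,:,::-1],(800,600),interpolation=cv2.INTER_CUBIC))
for q in("jar1","bottle","rack","crate","cork1","tin1"):
    print(q,[(np.round(d["position"],3).tolist(),round(d["score"],2)) for d in bot.find_in("wrist",q)][:6])
E
```

```text
{'clock': 2.5, 'qpos': [0.311, 0.297, -0.148, 1.435, 0.044, 1.414, -1.411], 'position': [0.545, -0.172, 0.432], 'tool_rot': [3.141, 0.0, -0.002]}
65.70646984690485 257.0006999051539 192.05545643783245 [[0.006, -1.0, 0.001, -0.175], [0.956, 0.006, -0.292, -0.424], [0.292, 0.003, 0.956, -0.729], [0.0, 0.0, 0.0, 1.0]]
jar1 [([0.667, -0.432, 0.044], 0.97), ([0.582, -0.266, 0.13], 0.95), ([0.586, -0.182, 0.136], 0.88), ([0.232, -0.298, 0.048], 0.77), ([0.439, -0.31, 0.046], 0.65)]
bottle [([0.597, -0.096, 0.112], 0.72)]
rack [([0.635, -0.184, 0.075], 0.73)]
crate [([0.596, 0.154, 0.05], 0.92), ([0.624, 0.197, 0.008], 0.2)]
cork1 [([0.625, 0.195, 0.01], 0.7), ([0.555, 0.134, 0.011], 0.54)]
tin1 [([0.636, 0.246, 0.047], 0.82), ([0.565, 0.252, 0.05], 0.78), ([0.562, 0.188, 0.046], 0.61)]
```

View pics/w1.png

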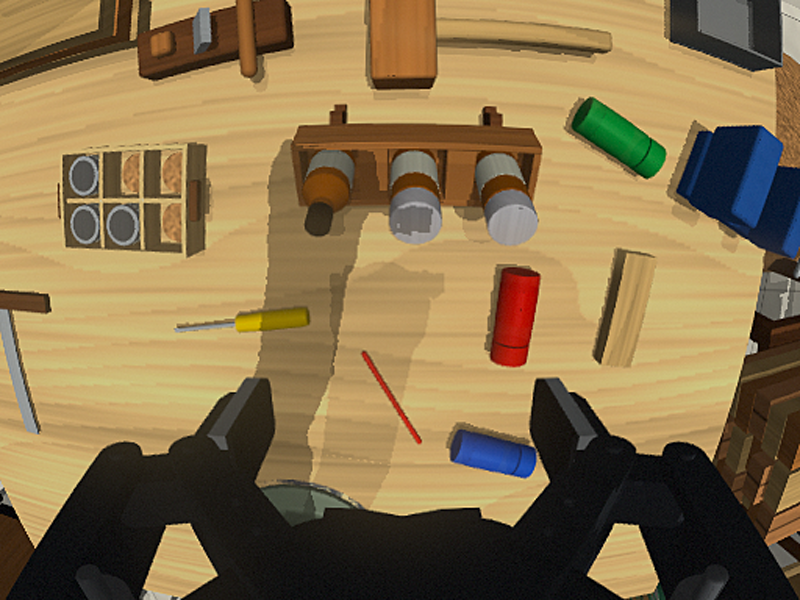

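The wrist view shows the right jar's lid at about (511,223), the middle jar's lid at (416,223), and the bottle in the left slot. The crate's free cells are at (132,174), (174,174) and (174,222), and the tins fill the other three. I'll take a second wrist view, shifted towards the crate, for stereo.

>>> {"api": "apply_moves", "payload": {"claw": [0.085,0.085,0.085,0.085,0.085,0.085,0.085], "xyz": [[0,-0.035,0.005],[0,-0.035,0.005],[0,-0.035,0.005],[0,-0.035,0.005],[0,-0.035,0.005],[0,-0.035,0.005],[0,0,0]], "twist": [[0,0,0],[0,0,0],[0,0,0],[0,0,0],[0,0,0],[0,0,0],[0,0,0]]}}

```text
clock: 3.65
position: [0.5439, 0.0429, 0.401]
tool_rot: [-3.14, 0.001, 0.007]
force: [0.2, -0.8, 0.9]
grip_width: 0.0848
finger_force: 0.0
```

```bash
python3 - <<'E'
from workcell import bot
import cv2,numpy as np,pickle
f=bot.grab_frame("wrist");fs=pickle.load(open("f1.pkl","rb"))
pickle.dump(f,open("f2.pkl","wb"))
print(np.round(f["view"],3).tolist())
def crop(im,u,v,w,h,s):
    c=cv2.resize(im[v:v+h,u:u+w,::-1],None,fx=s,fy=s,interpolation=cv2.INTER_CUBIC)
    for k in range(0,w,10):
        cv2.putText(c,str(u+k),(k*s,8),0,.3,(255,255,0),1);cv2.line(c,(k*s,0),(k*s,h*s),(255,255,0) if k%50==0 else (120,120,0),1) if k%20==0 else 0
    for k in range(0,h,10):
        cv2.putText(c,str(v+k),(0,k*s+4),0,.3,(0,255,255),1);cv2.line(c,(0,k*s),(w*s,k*s),(120,120,0),1) if k%20==0 else 0
    return c
cv2.imwrite("pics/w2.png",cv2.resize(f["img"][:,:,::-1],(800,600),interpolation=cv2.INTER_CUBIC))
w=fs["wrist"]["img"]
cv2.imwrite("pics/w1c.png",np.vstack([crop(w,180,60,180,100,4)[:, :720], np.hstack([crop(w,30,85,110,85,2), np.zeros((170,500,3),np.uint8)])]))
E
```

```text
[[0.008, -1.0, -0.0, 0.04], [0.956, 0.008, -0.293, -0.433], [0.293, 0.002, 0.956, -0.7], [0.0, 0.0, 0.0, 1.0]]
```

View pics/w2.png

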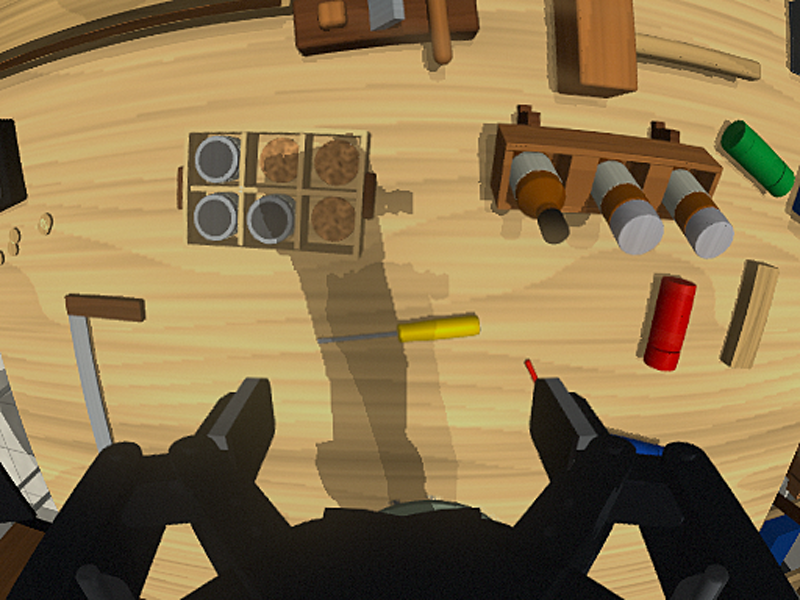

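View pics/w1c.png

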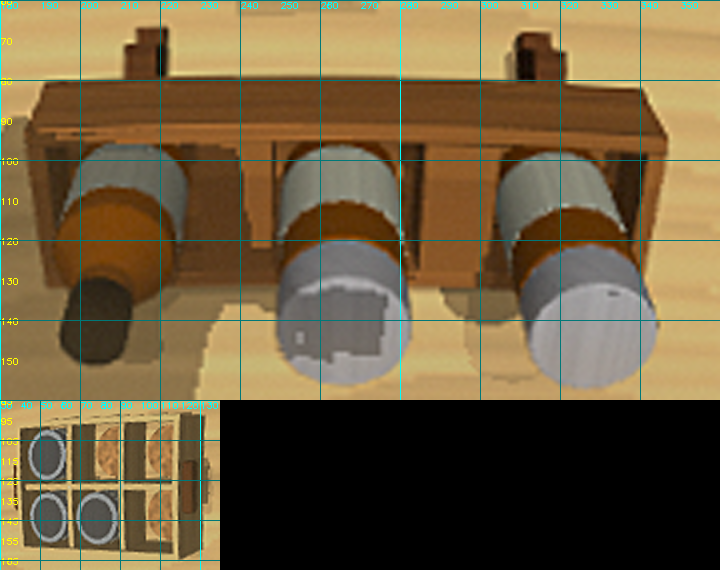

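Wrist view 2 (800x600) has lids at (637,228) and (710,232). The crate's rim corners are at (189,133), (369,131), (361,257) and (188,243). In the view 1 crop the lid centres are at pixels (266,142.5) and (328,143.5). Next I triangulate and fit the poses.

```bash
cat > h.py <<'E'
import numpy as np
from scipy.optimize import least_squares as LS
def proj(f,P,fish):
    P=np.atleast_2d(P);c=P@f["view"][:3,:3].T+f["view"][:3,3]
    F=f["img"].shape[0]/2/np.tan(np.radians(f["vfov"])/2)
    x,y,z=c[:,0],-c[:,1],-c[:,2];r=np.hypot(x,y)
    k=F*np.arctan2(r,z)/r if fish else F/z
    return np.c_[f["cx"]+k*x,f["cy"]+k*y]
def tri(obs,x0=(.6,-.1,.1)):
    s=LS(lambda p:np.concatenate([(proj(f,p,w)[0]-uv)*wt for f,w,uv,wt in obs]),x0)
    return s.x,s.fun
def place(o,yaw,L):
    c,s=np.cos(yaw),np.sin(yaw);L=np.atleast_2d(L)
    return np.c_[o[0]+c*L[:,0]-s*L[:,1],o[1]+s*L[:,0]+c*L[:,1],L[:,2]]
E
python3 - <<'E'
from h import *
import pickle
fs=pickle.load(open("f1.pkl","rb"));w1=fs["wrist"];w2=pickle.load(open("f2.pkl","rb"))
k=1.5625;b=lambda x,y:np.array([(x+.5)/k-.5,(y+.5)/k-.5])
J={"mid":[(266,142.5),b(637.5,228),b(315.5,242.5),b(391,217)],"right":[(328,143.5),b(710,232.5),b(278.5,222),b(403,184)]}
for n,o in J.items():
    obs=[(w1,1,o[0],1),(w2,1,o[1],1)]
    p,r=tri(obs);print(n,np.round(p,4),np.round(r,2),"check scene/side px",np.round(proj(fs["scene"],p,0)-o[2],1),np.round(proj(fs["side"],p,0)-o[3],1))
    p,r=tri(obs+[(fs["scene"],0,o[2],.6),(fs["side"],0,o[3],.6)]);print(" all",np.round(p,4),np.round(r,1))
# rack fit: lids
L=np.array([[-.0353,0,.145],[-.0353,-.092,.145]])
def e(q):
    P=place(q,q[2],L);r=[]
    for f,w,i,wt in((w1,1,0,1),(w2,1,1,1),(fs["scene"],0,2,.6),(fs["side"],0,3,.6)):
        r.append(((proj(f,P,w)-np.array([J["mid"][i],J["right"][i]]))*wt).ravel())
    return np.concatenate(r)
s=LS(e,[.63,-.17,0]);print("rack",np.round(s.x,4),"deg",np.degrees(s.x[2]).round(2),np.round(s.fun,1))
# crate
C=np.array([[.069,.102,.06],[.069,-.102,.06],[-.069,-.102,.06],[-.069,.102,.06]])
uv=np.array([b(189,133),b(369,131),b(361,257),b(188,243)])
s=LS(lambda q:(proj(w2,place(q,q[2],np.c_[C[:,:2],np.full(4,q[3])]),1)-uv).ravel(),[.595,.18,0,.06]);print("crate",np.round(s.x,4),np.round(s.fun,1))
o=s.x
for i,c in enumerate([[.033,0],[.033,-.066],[-.033,-.066]]):
    P=place(o,o[2],[[*c,.009]]);print("cork",P.round(4),"px800",((proj(w2,P,1)+.5)*k-.5).round(1),[((proj(fs[c],P,0)+.5)*k-.5).round(1) for c in("scene","side")])
for c in ("scene","side"): print(((proj(fs[c],place(o,o[2],C),0)+.5)*k-.5).round(0).tolist())
E
```

```text
mid [ 0.5648 -0.1844  0.1326] [ 0.05 -2.11 -0.18  2.15] check scene/side px [[-0.2  2.1]] [[ 1.2 -2.4]]
 all [ 0.5647 -0.1844  0.1322] [ 0.  -2.1 -0.3  2.2 -0.1  1.3  0.8 -1.4]
right [ 0.5651 -0.2796  0.1294] [ 0.11 -2.21 -0.25  2.37] check scene/side px [[-0.8  1.8]] [[ 0.6 -0.4]]
 all [ 0.5651 -0.2789  0.1309] [-0.1 -2.1 -0.1  2.5 -0.4  1.   0.3 -0.4]
rack [ 0.6016 -0.1805  0.0067] deg 0.38 [-2.2 -2.1 -1.8 -2.2  1.6  2.4  2.2  2.7  0.1  0.1 -0.1 -0.3  0.2 -3.
 -0.3 -2. ]
crate [ 0.5903  0.1875 -0.0666  0.0418] [ 0.9 -2.5 -0.8 -0.1 -0.8 -0.1  0.8  2.7]
cork [[0.6233 0.1853 0.009 ]] px800 [[280.5 160.3]] [array([[458.6, 404.7]]), array([[306.7, 412.8]])]
cork [[0.6189 0.1195 0.009 ]] px800 [[336.3 162.3]] [array([[429.5, 383.9]]), array([[321.5, 380.4]])]
cork [[0.553  0.1239 0.009 ]] px800 [[333.2 219. ]] [array([[451.7, 360.5]]), array([[358.7, 389.6]])]
[[497.0, 439.0], [402.0, 371.0], [450.0, 322.0], [543.0, 384.0]]
[[254.0, 445.0], [306.0, 341.0], [385.0, 359.0], [343.0, 470.0]]
```

```bash
python3 - <<'E'
from workcell import bot
import cv2,numpy as np,pickle
old=pickle.load(open("f2.pkl","rb"))
o=bot.observe();print(np.round(o["position"],4),np.round(o["tool_rot"],4),o["clock"],np.abs(o["qd"]).max())
f=bot.grab_frame("wrist");pickle.dump(f,open("f3.pkl","wb"))
cam=lambda f:-f["view"][:3,:3].T@f["view"][:3,3]
print(cam(old),cam(f),cam(pickle.load(open("f1.pkl","rb"))["wrist"]))
a=f["img"][:,:,::-1]
c=lambda u,v,w,h:cv2.resize(a[v:v+h,u:u+w],None,fx=4,fy=4,interpolation=cv2.INTER_CUBIC)
A=np.zeros((600,640,3),np.uint8);A[:330,:560]=c(112,80,140,82)[:330][:328].copy() if 0 else cv2.copyMakeBorder(c(112,80,140,82),0,2,0,0,0)
A[330:,:640]=cv2.copyMakeBorder(c(315,98,160,67),0,2,0,0,0)
cv2.imwrite("pics/w3c.png",A)
E
```

```text
[0.5442 0.0401 0.4013] [-3.1411e+00  5.0000e-04  4.9000e-03] 3.7 0.041838991210920586
[0.61845288 0.04456518 0.54306482] [0.61871495 0.04180482 0.54338149] [ 0.61903646 -0.17000593  0.57367244]
```

View pics/w3c.png

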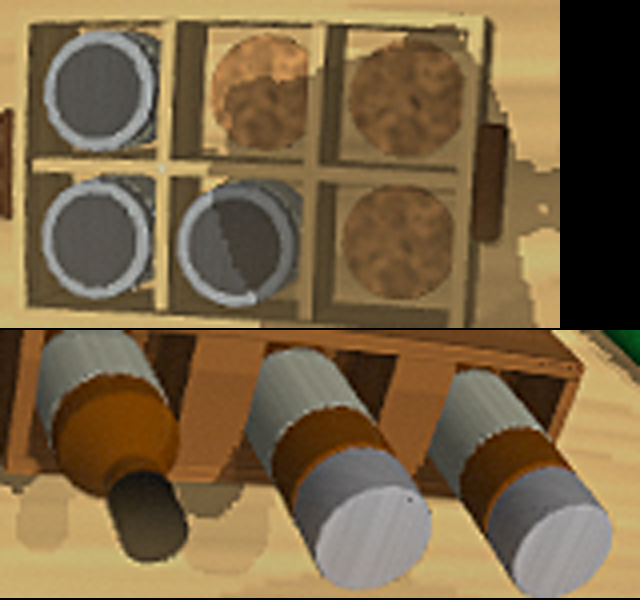

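Crop: cork centres are at about (268,92), (406,97) and (398,242), and the partition crossings at (162,168) and (312,173). The lid tops are at (373,537) and (562,551). My earlier lid picks in view 2 had included the lid's side, so I'm refitting.

```bash
python3 - <<'E'
from h import *
import pickle
fs=pickle.load(open("f1.pkl","rb"));w1=fs["wrist"];w3=pickle.load(open("f3.pkl","rb"))
g=lambda X,Y,u,v:np.array([u+(X+.5)/4-.5,v+(Y+.5)/4-.5])
J=[(w1,[g(344,330,180,60),g(592,334,180,60)]),(w3,[g(373,207.5,315,98),g(562.5,221,315,98)])]
for i in(0,1):
    p,r=tri([(f,1,uv[i],1) for f,uv in J]);print(np.round(p,4),np.round(r,2))
L=np.array([[-.0353,0,.145],[-.0353,-.092,.145]])
s=LS(lambda q:np.concatenate([(proj(f,place(q,q[2],L),1)-uv).ravel() for f,uv in J]),[.6,-.18,0]);print("rack",s.x.round(4),s.fun.round(1))
C=np.array([[.033,0,.009],[.033,-.066,.009],[-.033,-.066,.009],[0,.033,.06],[0,-.033,.06]])
uv=[g(268,92,112,80),g(406,97,112,80),g(398,241.5,112,80),g(162,168,112,80),g(312,173,112,80)]
uv=np.array(uv)
s=LS(lambda q:(proj(w3,place(q,q[2],C),1)-uv).ravel(),[.595,.18,0]);q=s.x
print("crate",q.round(4),s.fun.round(1));print(place(q,q[2],C[:3]).round(4))
s=LS(lambda q:(proj(w3,place(q,q[2],C+[0,0,q[3]]),1)-uv).ravel(),[.595,.18,0,0]);print("free z",s.x.round(4),s.fun.round(1))
# stereo cork heights w1/w3 (w1 crop 2x at (30,85)->px)
h=lambda X,Y:np.array([30+(X+.5)/2-.5,85+(Y-400+.5)/2-.5])
C4=np.array([[0,.033,.06],[0,-.033,.06]])
for i,(a,b) in enumerate([((71,486),uv[3]),((122,486.5),uv[4])]):
    p,r=tri([(w1,1,h(*a),1),(w3,1,b,1)],(.6,.2,.05));print("cross",p.round(4),r.round(1))
E
```

```text
[ 0.5634 -0.1835  0.1416] [-0.  0.  0. -0.]
[ 0.5638 -0.2755  0.1434] [-0.01  0.14  0.02 -0.15]
rack [ 0.5991 -0.1827  0.0027] [-0.5 -0.  -0.2  0.1  0.6  0.1  0.3 -0.1]
crate [ 0.5912  0.1861 -0.074 ] [-0.2 -0.2  1.  -0.   0.9  0.1 -0.8  0.  -0.8  0.1]
[[0.6241 0.1836 0.009 ]
 [0.6193 0.1178 0.009 ]
 [0.5534 0.1227 0.009 ]]
free z [ 0.5907  0.1889 -0.0739 -0.0122] [ 0.   0.2  0.4  0.3  0.3 -0.4  0.1 -0.1 -0.8  0. ]
cross [0.5928 0.224  0.0421] [ 0.  0. -0. -0.]
cross [0.5881 0.1545 0.0484] [-0.  -0.1  0.   0.1]
```

>>> {"api": "apply_moves", "payload": {"claw": [0.072,0.072,0.072,0.072,0.072,0.072,0.072,0.072,0.072,0.072,0.072,0.072,0.072,0.072,0.072,0.072], "xyz": [[-0.002,0.035,0.0168],[-0.002,0.035,0.0168],[-0.002,0.035,0.0168],[-0.002,0.035,0.0168],[-0.002,0.035,0.0168],[-0.002,0.035,0.0168],[-0.002,0.035,0.0168],[-0.002,0.035,0.0168],[-0.002,0.035,0.0168],[0,0,0],[0,0,0],[0,0,0],[0,0,0],[0,0,0],[0,0,0],[0,0,0]], "twist": [[0,0,0],[0,0,0],[0,0,0],[0,0,0],[0,0,0],[0,0,0],[0,0,0],[0,0,0],[0,0,0],[0,0.122,0],[0,0.122,0],[0,0.122,0],[0,0.123,0],[0,0,0],[0,0,0],[0,0,0]]}}

```text
clock: 5.35
position: [0.5272, -0.2773, 0.2507]
tool_rot: [3.141, -0.488, 0.001]
force: [0.5, 0.9, 0.2]
grip_width: 0.072
finger_force: 0.0
```

```bash
cat >> h.py <<'E'
from scipy.spatial.transform import Rotation as R
def delta(o,target,Rt):
    """shift in current tool axes to target TCP, and rotvec to Rt in tool axes"""
    Rc=R.from_euler("xyz",o["tool_rot"])
    return (Rc.inv().apply(np.array(target)-o["position"])).round(4),(Rc.inv()*Rt).as_rotvec().round(4)
def tool(tilt,yaw=0.): # tool-down, yaw about world z, then tilt about tool y
    return R.from_euler("z",yaw)*R.from_euler("x",np.pi)*R.from_euler("y",tilt)
E
python3 - <<'E'
from h import *
from workcell import bot
o=bot.observe();print(o["clock"],np.round(o["position"],4),np.round(o["tool_rot"],4),np.abs(o["qd"]).max(),o["grip_width"])
Rt=tool(.4887);print(Rt.as_matrix().round(3).tolist())
print(delta(o,[.5884,-.2748,.0981],Rt))
E
```

```text
5.35 [ 0.5272 -0.2773  0.2507] [ 3.1413e+00 -4.8840e-01  1.1000e-03] 0.027139867603288695 0.07199919316489936
[[0.883, 0.0, 0.469], [0.0, -1.0, -0.0], [0.469, 0.0, -0.883]]
(array([-0.0176, -0.0025,  0.1635]), array([-0.0002,  0.0003,  0.001 ]))
```

>>> {"api": "apply_moves", "payload": {"claw": [0.072,0.072,0.072,0.072,0.072,0.072,0.072,0.072], "xyz": [[-0.0176,-0.0025,0.02],[0,0,0.03],[0,0,0.03],[0,0,0.03],[0,0,0.03],[0,0,0.0235],[0,0,0],[0,0,0]], "twist": [[0,0,0],[0,0,0],[0,0,0],[0,0,0],[0,0,0],[0,0,0],[0,0,0],[0,0,0]]}}

```text
clock: 6.15
position: [0.5764, -0.2708, 0.1199]
tool_rot: [-3.131, -0.487, 0.001]
force: [-0.1, -0.8, 0.3]
grip_width: 0.0719
finger_force: 0.0
```

```bash
python3 - <<'E'
from h import *
from workcell import bot
import cv2
o=bot.observe();print(o["clock"],np.round(o["position"],4),np.round(o["tool_rot"],4),o["grip_width"],np.round(o["force"],1))
print(delta(o,[.5884,-.2748,.0981],tool(.4887)))
w=bot.grab_frame("wrist")["img"];s=bot.grab_frame("side")["img"]
A=np.hstack([w,cv2.resize(s[90:220,190:310],None,fx=2.4,fy=2.954,interpolation=cv2.INTER_CUBIC)]) 
cv2.imwrite("pics/g1.png",A[:,:,::-1])
E
```

```text
6.15 [ 0.5764 -0.2708  0.1199] [-3.1314e+00 -4.8660e-01  1.3000e-03] 0.07189047007834783 [-0.1 -0.8  0.3]
(array([0.0004, 0.0043, 0.0248]), array([-0.0108,  0.0021,  0.0011]))
```

View pics/g1.png

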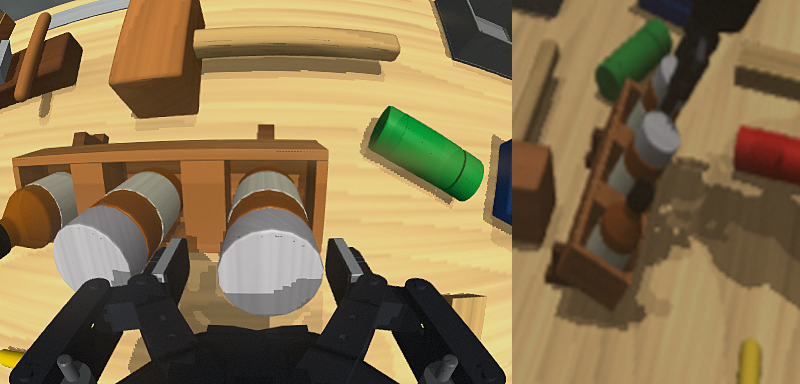

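The wrist view shows the right jar's lid, spanning x 217 to 323, between the fingers at 188 and 328. The hand is about 4 mm too far towards the middle jar and 25 mm short, which matches the measured pose. I'll correct that, then close.

>>> {"api": "apply_moves", "payload": {"claw": [0.072,0.072,0.072,0.072,0.072], "xyz": [[0,0.0043,0],[0,0,0.0085],[0,0,0.0085],[0,0,0.008],[0,0,0]], "twist": [[-0.011,0.002,0.001],[0,0,0],[0,0,0],[0,0,0],[0,0,0]]}}

```text
clock: 6.75
position: [0.5876, -0.2761, 0.0978]
tool_rot: [-3.141, -0.489, -0.002]
force: [0.3, 0.4, -0.0]
grip_width: 0.0719
finger_force: 0.0
```

```bash
python3 - <<'E'
from h import *
from workcell import bot
o=bot.observe();print(o["clock"],np.round(o["position"],4),np.round(o["tool_rot"],4),o["grip_width"],np.round(o["force"],1))
print(delta(o,[.5884,-.2748,.0981],tool(.4887)))
E
```

```text
6.75 [ 0.5876 -0.2761  0.0978] [-3.1415e+00 -4.8930e-01 -2.2000e-03] 0.0718887709976305 [ 0.3  0.4 -0. ]
(array([ 0.0009, -0.0013,  0.0001]), array([ 0.0009, -0.0006, -0.0019]))
```

>>> {"api": "apply_moves", "payload": {"claw": [0.06,0.052,0.046,0.042,0.04,0.04], "xyz": [[0.001,-0.001,0],[0,0,0],[0,0,0],[0,0,0],[0,0,0],[0,0,0]], "twist": [[0,0,0],[0,0,0],[0,0,0],[0,0,0],[0,0,0],[0,0,0]], "force": 45}}

```text
clock: 7.35
position: [0.5884, -0.2757, 0.0991]
tool_rot: [3.141, -0.49, -0.003]
force: [-2.4, 0.1, 7.3]
grip_width: 0.0483
finger_force: 45.0
```

>>> {"api": "apply_moves", "payload": {"claw": [0.04,0.04,0.04,0.04,0.04,0.04,0.04], "xyz": [[0.001,0,-0.008],[0.001,0,-0.015],[0,0,-0.02],[0,0,-0.025],[0,0,-0.03],[0,0,-0.03],[0,0,0]], "twist": [[0,0,0],[0,0,0],[0,0,0],[0,0,0],[0,0,0],[0,0,0],[0,0,0]]}}

```text
clock: 8.05
position: [0.5291, -0.276, 0.2156]
tool_rot: [3.139, -0.492, -0.003]
force: [0.3, -0.0, -3.4]
grip_width: 0.048
finger_force: 47.2
```

```bash
python3 - <<'E'
from h import *
from workcell import bot
o=bot.observe();print(o["clock"],np.round(o["position"],4),np.round(o["tool_rot"],4),o["grip_width"],o["finger_force"],np.round(o["force"],1),np.round(o["moment"],2))
Rc=R.from_euler("xyz",o["tool_rot"])
print((Rc.inv()*tool(0)).as_rotvec().round(4))
E
```

```text
8.05 [ 0.5291 -0.276   0.2156] [ 3.1394e+00 -4.9240e-01 -3.0000e-03] 0.048030684975911585 47.204296588897705 [ 0.3 -0.  -3.4] [0.01 0.86 0.04]
[ 0.0029 -0.4924 -0.0035]
```

>>> {"api": "apply_moves", "payload": {"claw": [0.04,0.04,0.04,0.04,0.04,0.04,0.04,0.04,0.04,0.04,0.04,0.04,0.04,0.04,0.04,0.04,0.04,0.04,0.04,0.04], "xyz": [[0,0,0],[0,0,0],[0,0,0],[0,0,0],[0,0,-0.03],[0,0,-0.03],[0.005,-0.02,0],[0.008,-0.035,0],[0.009,-0.041,0],[0.009,-0.041,0],[0.009,-0.041,0],[0.009,-0.041,0],[0.009,-0.041,0],[0.009,-0.041,0],[0.009,-0.041,0],[0.009,-0.041,0],[0.008,-0.035,0],[0.005,-0.025,0],[0.002,-0.016,0],[0,0,0]], "twist": [[0.003,-0.123,-0.003],[0,-0.123,0],[0,-0.123,0],[0,-0.123,0],[0,0,0],[0,0,0],[0,0,0],[0,0,0],[0,0,0],[0,0,0],[0,0,0],[0,0,0],[0,0,0],[0,0,0],[0,0,0],[0,0,0],[0,0,0],[0,0,0],[0,0,0],[0,0,0]]}}

```text
clock: 10.05
position: [0.6279, 0.1871, 0.2744]
tool_rot: [-3.137, -0.016, 0.006]
force: [-0.5, -0.3, -2.8]
grip_width: 0.048
finger_force: 47.9
```

```bash
python3 - <<'E'
from h import *
from workcell import bot
import cv2,pickle
f=bot.grab_frame("wrist")
o=bot.observe();print(o["clock"],np.round(o["position"],4),np.round(o["tool_rot"],4),np.abs(o["qd"]).max(),o["grip_width"],o["finger_force"],np.round(o["force"],1))
print(delta(o,[.6241,.1836,.15],tool(0)))
fs={c:bot.grab_frame(c) for c in("scene","side")};fs["wrist"]=bot.grab_frame("wrist")
pickle.dump(fs,open("f4.pkl","wb"))
for c in fs: print(c,[(np.round(d["position"],3).tolist(),round(d["score"],2)) for d in bot.find_in(c,"jar1")])
s=fs["side"]["img"];t=fs["scene"]["img"];w=fs["wrist"]["img"]
# expected jar outline px
P=o["position"];top=P+[0,0,.052];bot_=P-[0,0,.068]
u=proj(fs["side"],np.array([top,bot_]),0);v=proj(fs["scene"],np.array([top,bot_]),0);print(u.round(1),v.round(1))
def cr(im,uv):
    c=uv.mean(0).astype(int);x,y=c[0]-50,c[1]-60;print("crop origin",x,y);return cv2.resize(im[y:y+150,x:x+100],(400,600),interpolation=cv2.INTER_CUBIC)
cv2.imwrite("pics/c1.png",np.hstack([cr(s,u),cr(t,v)])[:,:,::-1])
E
```

```text
10.1 [0.628  0.185  0.2747] [-3.1379 -0.0167  0.0037] 0.023808150030396654 0.048305483718819285 47.86955773830414 [ 0.1 -0.7 -3.1]
(array([-0.0059,  0.0019,  0.1246]), array([-0.0038, -0.0166,  0.0038]))
scene [([0.676, -0.426, 0.045], 0.85), ([0.229, -0.29, 0.042], 0.85), ([0.651, 0.193, 0.279], 0.73), ([0.593, -0.173, 0.122], 0.72), ([0.444, -0.302, 0.039], 0.59)]
side [([0.579, -0.17, 0.13], 0.96), ([0.227, -0.285, 0.044], 0.94), ([0.609, 0.199, 0.269], 0.84), ([0.432, -0.298, 0.036], 0.73), ([0.659, -0.424, 0.039], 0.69)]
wrist [([0.642, 0.186, 0.324], 0.94), ([0.429, -0.294, 0.035], 0.88), ([0.594, -0.162, 0.106], 0.77), ([0.232, -0.34, 0.037], 0.68), ([0.43, -0.004, 0.013], 0.5), ([0.63, 0.188, 0.01], 0.3), ([0.558, 0.117, 0.01], 0.19)]
[[175.5 174.5]
 [183.8 213.9]] [[302.5 189.9]
 [298.1 219.9]]
crop origin 129 134
crop origin 250 144
```

View pics/c1.png

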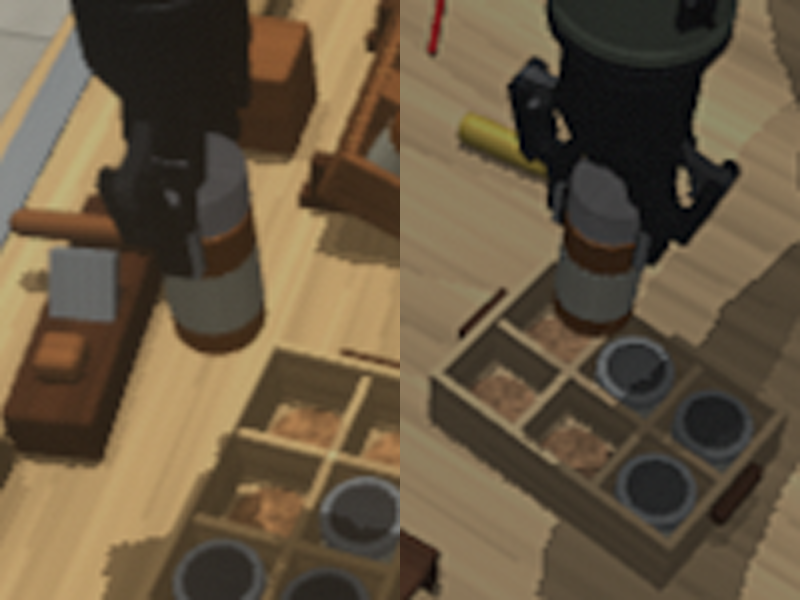

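The crop matches the predicted pose of the carried jar: its bottom in the side view is at crop (220,352) and in the scene view at crop (595,335), each within 1 px. Before lowering, I'll check the crate's pose against all the cameras.

```bash
cat > crate.py <<'E'
from h import *
import pickle,cv2
from scipy.optimize import minimize
from scipy.ndimage import map_coordinates as MC
f1=pickle.load(open("f1.pkl","rb"));w3=pickle.load(open("f3.pkl","rb"))
V={"scene":(f1["scene"],0),"side":(f1["side"],0),"w1":(f1["wrist"],1),"w3":(w3,1)}
t=np.linspace(0,1,40)[:,None];E=[]
def seg(a,b):E.append((np.array(a)*(1-t)+np.array(b)*t))
for cx in(-.033,.033):
    for cy in(-.066,0,.066):
        c=[(cx+a*.03,cy+b*.03,.06) for a,b in((1,1),(1,-1),(-1,-1),(-1,1))]
        for i in range(4):seg(c[i],c[(i+1)%4])
c=[(a*.069,b*.102,.06) for a,b in((1,1),(1,-1),(-1,-1),(-1,1))]
for i in range(4):seg(c[i],c[(i+1)%4])
E=np.vstack(E)
def grad(f):
    g=cv2.GaussianBlur(f["img"],(0,0),1.0).astype(float)
    m=np.hypot(*[cv2.Sobel(g,cv2.CV_64F,a,1-a) for a in(0,1)]).max(2);return cv2.GaussianBlur(np.minimum(m,np.percentile(m,97)),(0,0),.7)
G={k:grad(v[0]) for k,v in V.items()}
def score(q,ks,dz=0):
    return -np.mean([MC(G[k],proj(V[k][0],place(q,q[2],E+[0,0,dz]),V[k][1])[:,::-1].T,order=1).mean()/G[k].std() for k in ks])
def fit(ks):
    best=None
    for dx in np.arange(-.008,.009,.002):
        for dy in np.arange(-.008,.009,.002):
            for w in(-.1,-.08,-.06,-.04):
                s=score((.591+dx,.187+dy,w),ks)
                if best is None or s<best[0]:best=(s,(.591+dx,.187+dy,w))
    r=minimize(score,best[1],(ks,),method="Nelder-Mead",options=dict(initial_simplex=np.array(best[1])+np.array([[0,0,0],[.002,0,0],[0,.002,0],[0,0,.02]])))
    return r.x,r.fun
if __name__=="__main__":
    for ks in(["scene"],["side"],["w1"],["w3"],list(V)):
        q,s=fit(ks);print(ks,q.round(4),round(s,2),"first",round(score((.5912,.1861,-.074),ks),2))
    P=[]
    for k,(u,v) in{"scene":(250,195),"side":(155,210),"w1":(35,85),"w3":(112,80)}.items():
        n=(100,75) if k!="w3" else (134,100);s=400/n[0]
        im=cv2.resize(V[k][0]["img"][v:v+n[1],u:u+n[0],::-1],(400,300),interpolation=cv2.INTER_CUBIC)
        for p in (proj(V[k][0],place(q,q[2],E),V[k][1])-[u,v]+.5)*s-.5:
            if 0<=p[0]<400 and 0<=p[1]<300: im[int(p[1]),int(p[0])]=(255,0,255)
        P.append(im)
    cv2.imwrite("pics/ov.png",np.vstack([np.hstack(P[:2]),np.hstack(P[2:])]))
E
python3 crate.py
```

```text
['scene'] [ 0.5955  0.1888 -0.071 ] -2.99 first -2.8
['side'] [ 0.589   0.1933 -0.0749] -3.28 first -2.91
['w1'] [ 0.5906  0.1813 -0.0755] -3.03 first -2.81
['w3'] [ 0.5911  0.1854 -0.0731] -2.54 first -2.53
['scene', 'side', 'w1', 'w3'] [ 0.591   0.1868 -0.0738] -2.77 first -2.76
```

View pics/ov.png

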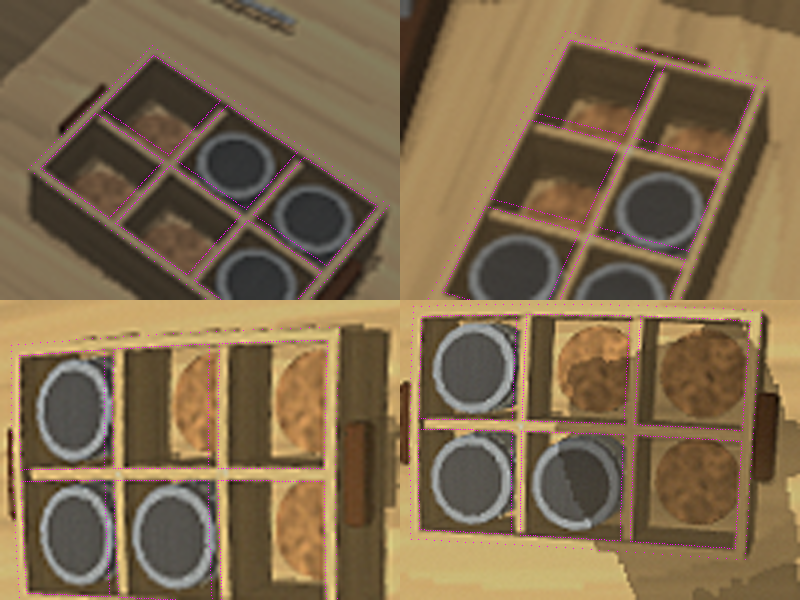

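```bash
python3 - <<'E'
from crate import *
def run(ks):
    f=lambda q:score(q[:3],ks,q[3])
    best=min((minimize(f,x0,method="Nelder-Mead",options=dict(initial_simplex=np.array(x0)+np.vstack([np.zeros(4),np.diag([.003,.003,.02,.006])]))) for x0 in[(.591,.187,-.074,z) for z in(-.02,-.01,0,.01)]),key=lambda r:r.fun)
    print(ks,best.x.round(4),round(best.fun,3))
run(list(V));run(["scene","side"]);run(["w1","w3"]);run(["scene","side","w3"]);run(["side","w1","w3"])
E
```

```text
['scene', 'side', 'w1', 'w3'] [ 0.5908  0.1874 -0.0747 -0.0076] -2.919
['scene', 'side'] [ 0.5916  0.1872 -0.0741 -0.0079] -3.111
['w1', 'w3'] [ 0.5904  0.1876 -0.0754 -0.0082] -2.738
['scene', 'side', 'w3'] [ 0.591   0.1876 -0.0733 -0.0069] -2.913
['side', 'w1', 'w3'] [ 0.5907  0.1876 -0.0755 -0.0079] -2.906
```

Freeing the height brings every camera into agreement: the crate is at (0.591, 0.1875), yaw -0.0745 rad, with its rim at about 0.052 m. In the overlay, the assumed 60 mm rim was visibly displaced. Cell A is therefore at (0.624, 0.185) and cell C at (0.553, 0.124). I'll go down and feel for the cork.

>>> {"api": "apply_moves", "payload": {"claw": [0.04,0.04,0.04,0.04,0.04,0.04,0.04], "xyz": [[-0.002,0,0.01],[-0.002,0,0.025],[0,0,0.025],[0,0,0.025],[0,0,0.02],[0,0,0],[0,0,0]], "twist": [[-0.0035,-0.0166,0.0038],[0,0,0],[0,0,0],[0,0,0],[0,0,0],[0,0,0],[0,0,0]]}}

```text
clock: 11.1
position: [0.6246, 0.1846, 0.1705]
tool_rot: [-3.141, -0.001, -0.001]
force: [-0.7, 0.1, -3.0]
grip_width: 0.0478
finger_force: 47.8
```

```bash
python3 - <<'E'
from h import *
from workcell import bot
o=bot.observe();print(o["clock"],np.round(o["position"],4),np.round(o["tool_rot"],4),o["finger_force"],np.round(o["force"],1))
print(delta(o,[.6239,.185,.105],tool(0)))
E
```

```text
11.1 [0.6246 0.1846 0.1705] [-3.1411e+00 -5.0000e-04 -1.2000e-03] 47.76394486427307 [-0.7  0.1 -3. ]
(array([-0.0008, -0.0003,  0.0655]), array([-0.0005, -0.0005, -0.0012]))
```

>>> {"api": "apply_moves", "payload": {"claw": [0.04,0.04,0.04,0.04,0.04,0.04,0.04,0.04,0.04,0.04], "xyz": [[-0.0008,-0.0003,0.01],[0,0,0.012],[0,0,0.01],[0,0,0.01],[0,0,0.01],[0,0,0.01],[0,0,0.008],[0,0,0.006],[0,0,0.004],[0,0,0]], "twist": [[0,0,0],[0,0,0],[0,0,0],[0,0,0],[0,0,0],[0,0,0],[0,0,0],[0,0,0],[0,0,0],[0,0,0]]}}

```text
clock: 12.1
position: [0.6237, 0.1852, 0.09]
tool_rot: [-3.141, -0.001, -0.001]
force: [0.1, 0.8, -3.3]
grip_width: 0.0478
finger_force: 47.8
```

>>> {"api": "apply_moves", "payload": {"claw": [0.04,0.04,0.04,0.04,0.04], "xyz": [[0,0,0.003],[0,0,0.003],[0,0,0.002],[0,0,0.002],[0,0,0]], "twist": [[0,0,0],[0,0,0],[0,0,0],[0,0,0],[0,0,0]]}}

```text
clock: 12.6
position: [0.6237, 0.1852, 0.0801]
tool_rot: [-3.141, -0.001, -0.001]
force: [0.3, 0.1, -3.0]
grip_width: 0.0482
finger_force: 47.8
```

>>> {"api": "apply_moves", "payload": {"claw": [0.04,0.04,0.04,0.04], "xyz": [[0,0,0.001],[0,0,0.001],[0,0,0.001],[0,0,0]], "twist": [[0,0,0],[0,0,0],[0,0,0],[0,0,0]]}}

```text
clock: 13.0
position: [0.6242, 0.1852, 0.0778]
tool_rot: [-3.141, -0.002, -0.001]
force: [0.4, -0.2, 3.0]
grip_width: 0.048
finger_force: 48.5
```

Contact at TCP z 0.078, as expected for jar on cork. Releasing.

>>> {"api": "apply_moves", "payload": {"claw": [0.05,0.052,0.056,0.064,0.072,0.072,0.072,0.072,0.072,0.072,0.072], "xyz": [[0,0,0],[0,0,0],[0,0,0],[0,0,0],[0,0,0],[0,0,-0.01],[0,0,-0.025],[0,0,-0.03],[0,0,-0.03],[0,0,-0.03],[0,0,0]], "twist": [[0,0,0],[0,0,0],[0,0,0],[0,0,0],[0,0,0],[0,0,0],[0,0,0],[0,0,0],[0,0,0],[0,0,0],[0,0,0]]}}

```text
clock: 14.1
position: [0.6254, 0.1852, 0.2072]
tool_rot: [-3.139, -0.007, -0.001]
force: [0.4, -0.3, -1.4]
grip_width: 0.0718
finger_force: 0.0
```

```bash
python3 - <<'E'
from h import *
from workcell import bot
o=bot.observe();print(o["clock"],np.round(o["position"],4),np.round(o["tool_rot"],4),o["grip_width"],np.round(o["force"],1))
for c in("scene","side","wrist"):
    bot.grab_frame(c);print(c,[(np.round(d["position"],3).tolist(),round(d["score"],2)) for d in bot.find_in(c,"jar1")])
E
```

```text
14.1 [0.6254 0.1852 0.2072] [-3.1386e+00 -6.7000e-03 -1.2000e-03] 0.0717864995857901 [ 0.4 -0.3 -1.4]
scene [([0.445, -0.306, 0.04], 0.75), ([0.594, -0.174, 0.124], 0.69), ([0.637, 0.195, 0.113], 0.62), ([0.228, -0.29, 0.043], 0.61), ([0.676, -0.422, 0.043], 0.56)]
side [([0.431, -0.295, 0.042], 0.97), ([0.222, -0.281, 0.043], 0.91), ([0.579, -0.171, 0.128], 0.78), ([0.616, 0.199, 0.114], 0.75), ([0.657, -0.424, 0.041], 0.59)]
wrist [([0.232, -0.343, 0.036], 0.75), ([0.63, 0.191, 0.131], 0.68), ([0.391, -0.287, 0.019], 0.45), ([0.636, 0.247, 0.047], 0.28)]
```

>>> {"api": "apply_moves", "payload": {"claw": [0.072,0.072,0.072,0.072,0.072,0.072,0.072,0.072,0.072,0.072,0.072,0.072,0.072,0.072,0.072,0.072,0.072,0.072], "xyz": [[0,0,-0.02],[0,0,-0.023],[-0.0098,0.0368,0],[-0.0098,0.0368,0],[-0.0098,0.0368,0],[-0.0098,0.0368,0],[-0.0098,0.0368,0],[-0.0098,0.0368,0],[-0.0098,0.0368,0],[-0.0098,0.0368,0],[-0.0098,0.0368,0],[-0.0098,0.0368,0],[0,0,0],[0,0,0],[0,0,0],[0,0,0],[0,0,0],[0,0,0]], "twist": [[0,0,0],[0,0,0],[0,0,0],[0,0,0],[0,0,0],[0,0,0],[0,0,0],[0,0,0],[0,0,0],[0,0,0],[0,0,0],[0,0,0],[0,0.122,0],[0,0.122,0],[0,0.122,0],[0,0.123,0],[0,0,0],[0,0,0]]}}

```text
clock: 16.2
position: [0.5249, -0.1834, 0.2449]
tool_rot: [-3.139, -0.488, -0.004]
force: [0.8, -0.0, 0.1]
grip_width: 0.0719
finger_force: 0.0
```

```bash
python3 - <<'E'
from h import *
from workcell import bot
o=bot.observe();print(o["clock"],np.round(o["position"],4),np.round(o["tool_rot"],4),o["grip_width"],np.abs(o["qd"]).max())
print(delta(o,[.5884,-.1832,.0985],tool(.4887)))
E
```

```text
16.2 [ 0.5249 -0.1834  0.2449] [-3.1394 -0.4879 -0.0036] 0.07192658548023807 0.04990665797108773
(array([-1.260e-02, -1.000e-04,  1.591e-01]), array([-0.0005,  0.0008, -0.0032]))
```

Approach slower, stopping 30 mm short to check.

>>> {"api": "apply_moves", "payload": {"claw": [0.072,0.072,0.072,0.072,0.072,0.072,0.072,0.072,0.072], "xyz": [[-0.0126,0,0],[0,0,0.018],[0,0,0.02],[0,0,0.02],[0,0,0.02],[0,0,0.02],[0,0,0.02],[0,0,0.011],[0,0,0]], "twist": [[0,0,-0.003],[0,0,0],[0,0,0],[0,0,0],[0,0,0],[0,0,0],[0,0,0],[0,0,0],[0,0,0]]}}

```text
clock: 17.1
position: [0.5781, -0.1835, 0.1286]
tool_rot: [-3.135, -0.481, -0.002]
force: [-0.1, 0.4, 0.4]
grip_width: 0.072
finger_force: 0.0
```

```bash
python3 - <<'E'
from h import *
from workcell import bot
o=bot.observe();print(o["clock"],np.round(o["position"],4),np.round(o["tool_rot"],4),o["grip_width"],np.round(o["force"],1))
print(delta(o,[.5884,-.1832,.0985],tool(.4887)))
E
```

```text
17.1 [ 0.5781 -0.1835  0.1286] [-3.1353e+00 -4.8080e-01 -1.6000e-03] 0.07196601261127743 [-0.1  0.4  0.4]
(array([-0.0048, -0.0001,  0.0315]), array([-0.0056,  0.0079, -0.0014]))
```

>>> {"api": "apply_moves", "payload": {"claw": [0.072,0.072,0.072,0.072,0.072,0.072], "xyz": [[-0.003,0,0],[0,0,0.01],[0,0,0.01],[0,0,0.008],[0,0,0],[0,0,0]], "twist": [[-0.003,0.004,0],[0,0,0],[0,0,0],[0,0,0],[0,0,0],[0,0,0]]}}

```text
clock: 17.7
position: [0.5908, -0.1875, 0.1117]
tool_rot: [-3.134, -0.469, 0.002]
force: [-0.4, -0.7, 0.2]
grip_width: 0.0719
finger_force: 0.0
```

```bash
python3 - <<'E'
from h import *
from workcell import bot
o=bot.observe();print(o["clock"],np.round(o["position"],4),np.round(o["tool_rot"],4),o["grip_width"],np.round(o["force"],1))
print(delta(o,[.5884,-.1832,.0985],tool(.4887)))
E
```

```text
17.7 [ 0.5908 -0.1875  0.1117] [-3.1341e+00 -4.6910e-01  1.8000e-03] 0.07194244212542587 [-0.4 -0.7  0.2]
(array([-0.0081, -0.0042,  0.0107]), array([-0.0083,  0.0196,  0.0015]))
```

```bash
python3 - <<'E'
from workcell import bot
import numpy as np
o=bot.observe();print(np.round(o["qpos"],3),np.round(o["qd"],3),np.round(o["moment"],2))
E
```

```text
[ 0.254  0.548  0.038  2.093 -1.263  0.162 -0.061] [ 0.001 -0.011  0.003  0.006  0.001 -0.001  0.003] [ 0.02  0.46 -0.08]
```

Joints 5 and 6 are at their limits in this pose. The pads close along y, so the tool's tilt about y is free. I'll back off and grip with 18° of tilt instead.

>>> {"api": "apply_moves", "payload": {"claw": [0.072,0.072,0.072,0.072,0.072,0.072,0.072,0.072], "xyz": [[0,0,-0.02],[0,0,-0.03],[0,0,-0.03],[0,-0.003,0],[0,0,0],[0,0,0],[0,0,0],[0,0,0]], "twist": [[0,0,0],[0,0,0],[0,0,0],[0,-0.08,0],[0,-0.08,0],[0,0,0],[0,0,0],[0,0,0]]}}

```text
clock: 18.5
position: [0.554, -0.1851, 0.1828]
tool_rot: [-3.134, -0.312, 0.002]
force: [-1.8, -0.4, 0.3]
grip_width: 0.0721
finger_force: 0.0
```

```bash
cat > st.py <<'E'
from h import *
from workcell import bot
import sys
a=[float(x) for x in sys.argv[1:]]
o=bot.observe();print(round(o["clock"],2),np.round(o["position"],4),np.round(o["tool_rot"],4),"q",np.round(o["qpos"],2),o["grip_width"].__round__(4),np.round(o["force"],1))
print(*delta(o,a[:3],tool(a[3])))
E
python3 st.py .5852 -.183 .0963 .314
```

```text
18.5 [ 0.554  -0.1851  0.1828] [-3.1337e+00 -3.1150e-01  2.4000e-03] q [-0.17  0.47  0.59  2.03 -0.76  0.54 -0.61] 0.0721 [-1.8 -0.4  0.3]
[ 0.0032 -0.0013  0.0919] [-0.0086  0.0025  0.0023]
```

>>> {"api": "apply_moves", "payload": {"claw": [0.072,0.072,0.072,0.072,0.072,0.072,0.072], "xyz": [[0.003,-0.001,0.012],[0,0,0.02],[0,0,0.02],[0,0,0.02],[0,0,0.015],[0,0,0],[0,0,0]], "twist": [[-0.008,0.002,0.002],[0,0,0],[0,0,0],[0,0,0],[0,0,0],[0,0,0],[0,0,0]]}}

```text
clock: 19.2
position: [0.5838, -0.1845, 0.1011]
tool_rot: [3.141, -0.312, -0.0]
force: [-0.5, -0.3, 0.1]
grip_width: 0.0721
finger_force: 0.0
```

```bash
python3 st.py .5852 -.183 .0963 .314
```

```text
19.2 [ 0.5838 -0.1845  0.1011] [ 3.1414e+00 -3.1200e-01 -1.0000e-04] q [-0.04  0.61  0.4   2.01 -0.93  0.39 -0.47] 0.0721 [-0.5 -0.3  0.1]
[-0.0001 -0.0015  0.005 ] [ 0.0003  0.002  -0.0001]
```

>>> {"api": "apply_moves", "payload": {"claw": [0.072,0.072,0.06,0.052,0.046,0.042,0.04,0.04,0.04], "xyz": [[0,-0.0015,0.005],[0,0,0],[0,0,0],[0,0,0],[0,0,0],[0,0,0],[0,0,0],[0,0,0],[0,0,0]], "twist": [[0,0.002,0],[0,0,0],[0,0,0],[0,0,0],[0,0,0],[0,0,0],[0,0,0],[0,0,0],[0,0,0]], "force": 50}}

```text
clock: 20.1
position: [0.586, -0.1826, 0.0971]
tool_rot: [3.141, -0.315, 0.001]
force: [-2.2, 0.4, 6.1]
grip_width: 0.0481
finger_force: 48.5
```

```bash
python3 st.py .5852 -.183 .0963 .314
```

```text
20.1 [ 0.586  -0.1826  0.0971] [ 3.1409e+00 -3.1520e-01  1.3000e-03] q [-0.04  0.62  0.39  2.01 -0.94  0.37 -0.46] 0.0481 [-2.2  0.4  6.1]
[-0.001   0.0004  0.0005] [ 0.0003 -0.0012  0.0013]
```

>>> {"api": "apply_moves", "payload": {"claw": [0.04,0.04,0.04,0.04,0.04,0.04,0.04,0.04], "xyz": [[-0.0004,0,-0.008],[-0.0016,0,-0.0148],[-0.0038,0,-0.0217],[-0.0052,0,-0.0296],[-0.0052,0,-0.0296],[-0.0052,0,-0.0296],[0,0,0],[0,0,0]], "twist": [[0,0,0],[0,0,0],[0,0,0],[0,0,0],[0,0,0],[0,0,0],[0,0,0],[0,0,0]]}}

```text
clock: 20.9
position: [0.5244, -0.1819, 0.2171]
tool_rot: [-3.141, -0.315, 0.002]
force: [1.0, 0.1, -3.4]
grip_width: 0.0483
finger_force: 50.7
```

```bash
python3 st.py .527 -.183 .21 -.174
```

```text
20.9 [ 0.5244 -0.1819  0.2171] [-3.1414e+00 -3.1540e-01  2.0000e-03] q [-0.26  0.37  0.68  2.07 -0.67  0.57 -0.67] 0.0483 [ 1.   0.1 -3.4]
[0.0003 0.0011 0.0076] [-3.000e-04 -4.894e-01  2.000e-03]
```

>>> {"api": "apply_moves", "payload": {"claw": [0.04,0.04,0.04,0.04,0.04,0.04,0.04,0.04,0.04,0.04,0.04,0.04,0.04,0.04,0.04,0.04,0.04,0.04,0.04], "xyz": [[0,0,0],[0,0,0],[0,0,0],[0,0,0],[-0.005,0,-0.027],[-0.0045,0,-0.027],[0.002,-0.02,0],[0.003,-0.03,-0.0005],[0.003,-0.034,-0.0005],[0.003,-0.034,-0.0005],[0.003,-0.034,-0.0005],[0.003,-0.034,-0.0005],[0.003,-0.034,-0.0005],[0.003,-0.034,-0.0005],[0.002,-0.03,-0.0005],[0.0015,-0.02,-0.0005],[0,-0.0025,0],[0,0,0],[0,0,0]], "twist": [[0,-0.122,0],[0,-0.122,0],[0,-0.122,0],[0,-0.123,0],[0,0,0],[0,0,0],[0,0,0],[0,0,0],[0,0,0],[0,0,0],[0,0,0],[0,0,0],[0,0,0],[0,0,0],[0,0,0],[0,0,0],[0,0,0],[0,0,0],[0,0,0]]}}

```text
clock: 22.8
position: [0.5508, 0.1229, 0.271]
tool_rot: [3.141, 0.175, -0.0]
force: [0.2, -0.0, -3.7]
grip_width: 0.048
finger_force: 51.3
```

```bash
python3 st.py .5512 .1242 .16 -.174; python3 - <<'E'
from h import *
from workcell import bot
import cv2
o=bot.observe();I=[]
P=o["position"]+[.002,0,0]
for c in("scene","side"):
    f=bot.grab_frame(c);print(c,[(np.round(d["position"],3).tolist(),round(d["score"],2)) for d in bot.find_in(c,"jar1") if d["position"][1]>0])
    # predicted outline of jar drawn on the crop
    a=np.linspace(0,2*np.pi,120);ring=np.c_[.025*np.cos(a),.025*np.sin(a),0*a]
    m=proj(f,P,0)[0].astype(int);u,v=m[0]-50,m[1]-55
    im=cv2.resize(f["img"][v:v+150,u:u+100,::-1],(400,600),interpolation=cv2.INTER_CUBIC)
    for z in(.0514,-.0686):
        for p in (proj(f,P+ring+[0,0,z],0)-[u,v]+.5)*4-.5:
            if 0<=p[0]<400 and 0<=p[1]<600: im[int(p[1]),int(p[0])]=(255,0,255)
    I.append(im)
cv2.imwrite("pics/c2.png",np.hstack(I))
E
```

```text
22.8 [0.5508 0.1229 0.271 ] [ 3.1406e+00  1.7490e-01 -4.0000e-04] q [-0.81  0.61  0.82  1.6  -0.46  1.31 -1.45] 0.048 [ 0.2 -0.  -3.7]
[ 0.0197 -0.0014  0.1092] [ 0.0009  0.0009 -0.0004]
scene [([0.575, 0.129, 0.268], 0.87), ([0.635, 0.2, 0.116], 0.74)]
side [([0.542, 0.137, 0.269], 0.63)]
```

View pics/c2.png

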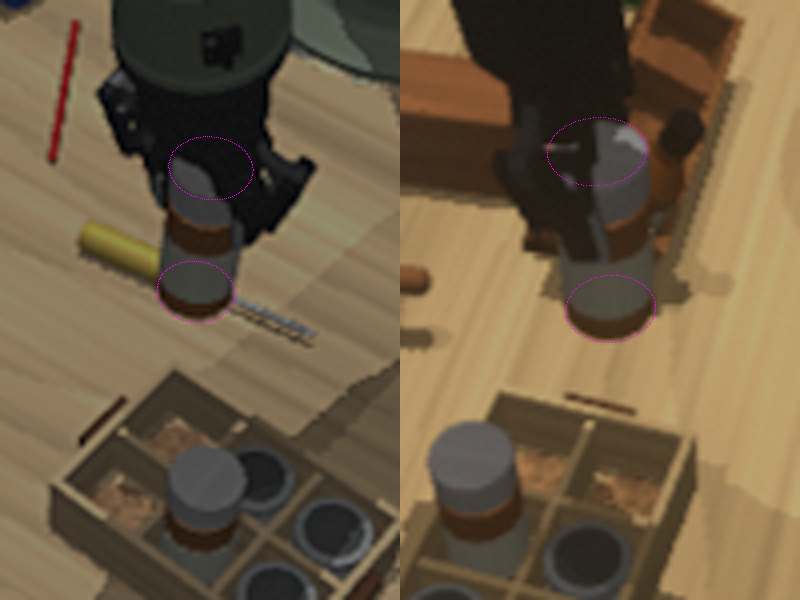

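The drawn outline (magenta) of the predicted jar coincides with the carried jar in both views, and it is upright. The first jar stands upright in its cell. I'll lower the second.

>>> {"api": "apply_moves", "payload": {"claw": [0.04,0.04,0.04,0.04,0.04,0.04,0.04,0.04], "xyz": [[0.0022,-0.0013,0.01],[0.0038,0,0.022],[0.0042,0,0.024],[0.0042,0,0.024],[0.0035,0,0.02],[0.0018,0,0.0095],[0,0,0],[0,0,0]], "twist": [[0,0,0],[0,0,0],[0,0,0],[0,0,0],[0,0,0],[0,0,0],[0,0,0],[0,0,0]]}}

```text
clock: 23.8
position: [0.5515, 0.1251, 0.1606]
tool_rot: [3.141, 0.174, 0.001]
force: [-0.1, 0.3, -1.7]
grip_width: 0.0478
finger_force: 51.3
```

```bash
python3 st.py .5512 .1242 .09 -.174
```

```text
23.8 [0.5515 0.1251 0.1606] [3.1411e+00 1.7390e-01 9.0000e-04] q [-0.77  0.73  0.74  1.71 -0.55  1.11 -1.38] 0.0478 [-0.1  0.3 -1.7]
[0.0119 0.0009 0.0695] [ 0.0006 -0.0001  0.0009]
```

>>> {"api": "apply_moves", "payload": {"claw": [0.04,0.04,0.04,0.04,0.04,0.04,0.04,0.04,0.04], "xyz": [[0.0017,0.0009,0.01],[0.0021,0,0.012],[0.0021,0,0.012],[0.0017,0,0.01],[0.0017,0,0.01],[0.0014,0,0.008],[0.0012,0,0.0075],[0,0,0],[0,0,0]], "twist": [[0,0,0],[0,0,0],[0,0,0],[0,0,0],[0,0,0],[0,0,0],[0,0,0],[0,0,0],[0,0,0]]}}

```text
clock: 24.7
position: [0.5509, 0.1243, 0.0896]
tool_rot: [3.141, 0.174, 0.001]
force: [-0.7, 0.3, -1.8]
grip_width: 0.048
finger_force: 51.3
```

```bash
python3 st.py .5512 .1242 .08 -.174
```

```text
24.7 [0.5509 0.1243 0.0896] [3.141e+00 1.745e-01 1.000e-03] q [-0.73  0.82  0.68  1.75 -0.62  0.99 -1.33] 0.048 [-0.7  0.3 -1.8]
[0.002  0.0001 0.0094] [0.0007 0.0005 0.001 ]
```

>>> {"api": "apply_moves", "payload": {"claw": [0.04,0.04,0.04,0.04,0.04], "xyz": [[0.0007,0,0.003],[0.0005,0,0.003],[0.0004,0,0.002],[0.0002,0,0.001],[0,0,0]], "twist": [[0,0,0],[0,0,0],[0,0,0],[0,0,0],[0,0,0]]}}

```text
clock: 25.2
position: [0.5509, 0.1243, 0.0802]
tool_rot: [3.141, 0.175, 0.001]
force: [-0.3, 0.5, -2.6]
grip_width: 0.0481
finger_force: 51.3
```

>>> {"api": "apply_moves", "payload": {"claw": [0.04,0.04,0.04], "xyz": [[0.0002,0,0.001],[0.0002,0,0.001],[0,0,0]], "twist": [[0,0,0],[0,0,0],[0,0,0]]}}

```text
clock: 25.5
position: [0.551, 0.1244, 0.0782]
tool_rot: [3.141, 0.175, 0.001]
force: [0.2, 0.7, -2.9]
grip_width: 0.048
finger_force: 51.3
```

>>> {"api": "apply_moves", "payload": {"claw": [0.04,0.04,0.04], "xyz": [[0.0002,0,0.001],[0.0001,0,0.0007],[0,0,0]], "twist": [[0,0,0],[0,0,0],[0,0,0]]}}

```text
clock: 25.8
position: [0.5515, 0.1243, 0.0771]
tool_rot: [3.141, 0.174, 0.001]
force: [0.6, -1.0, 7.0]
grip_width: 0.048
finger_force: 52.3
```

>>> {"api": "apply_moves", "payload": {"claw": [0.05,0.052,0.056,0.064,0.072,0.072,0.072,0.072,0.072,0.072,0.072,0.072,0.072], "xyz": [[0,0,0],[0,0,0],[0,0,0],[0,0,0],[0,0,0],[-0.0017,0,-0.01],[-0.0035,0,-0.02],[-0.0052,0,-0.03],[-0.0052,0,-0.03],[-0.0052,0,-0.03],[-0.0052,0,-0.03],[0,0,0],[0,0,0]], "twist": [[0,0,0],[0,0,0],[0,0,0],[0,0,0],[0,0,0],[0,0,0],[0,0,0],[0,0,0],[0,0,0],[0,0,0],[0,0,0],[0,0,0],[0,0,0]]}}

```text
clock: 27.1
position: [0.5516, 0.1245, 0.2295]
tool_rot: [-3.141, 0.174, 0.001]
force: [-0.4, -0.8, -0.4]
grip_width: 0.072
finger_force: 0.0
```

```bash
python3 st.py .55 .12 .3 0; python3 - <<'E'
from workcell import bot
from h import *
fs={}
for c in("scene","side"):
    fs[c]=bot.grab_frame(c);print(c,[(np.round(d["position"],3).tolist(),round(d["score"],2)) for q in("jar1","bottle","tin1") for d in bot.find_in(c,q)])
E
```

```text
27.1 [0.5516 0.1245 0.2295] [-3.1413e+00  1.7350e-01  1.3000e-03] q [-0.8   0.66  0.8   1.65 -0.49  1.24 -1.42] 0.072 [-0.4 -0.8 -0.4]
[-0.0137  0.0045 -0.0692] [-0.0002  0.1735  0.0013]
scene [([0.676, -0.427, 0.046], 0.91), ([0.568, 0.13, 0.117], 0.7), ([0.23, -0.289, 0.043], 0.68), ([0.638, 0.197, 0.116], 0.65), ([0.595, -0.085, 0.11], 0.93), ([0.608, 0.114, 0.004], 0.29), ([0.637, 0.25, 0.049], 0.88), ([0.552, 0.203, 0.05], 0.6), ([0.572, 0.259, 0.048], 0.55)]
side [([0.654, -0.426, 0.042], 0.78), ([0.552, 0.134, 0.111], 0.74), ([0.431, -0.301, 0.04], 0.74), ([0.225, -0.283, 0.044], 0.72), ([0.625, 0.252, 0.05], 0.93), ([0.557, 0.192, 0.051], 0.68)]
```

Both jars are detected in their cells at matching heights, and the bottle and tins have not moved. The hand is clear, so I'm handing in.

```bash
python3 -c "
from workcell import bot
print(bot.job_done())"
```

```text
the job is handed in; nothing more can be done
None
```

Both jars were set down by feel on cork in separate crate cells; cameras show them in place and the bottle and tins unmoved, but joint 5 once read -1.263 rad against its -1.26 limit, and I handed in at about 27 s without a verdict.

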